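# Lock the small cutting board in its rocker catch

## Robot

A 6-joint arm with a two-finger parallel gripper is mounted at the origin on a cart in front of the work surface, level with it; the furniture and walls round the work are solid. World frame = base frame: x ahead of the robot, y to its left, z up, the work surface at z = 0. Lengths are in m, angles in degrees, forces in N, time in s.
With the tool pointing down it reaches from about 0.35 to 0.925 m from the base axis. Payload 6.4 kg.
Tool frame: the origin (TCP) lies at the very end of the fingers, on their centre line; the grasp point (between the pads) lies 19 mm behind it (r.grip_depth is the distance from the TCP to the grasp point, in m); z points along the fingers, y is the line along which they close (so a half turn about z gives the same grasp; the last joint's range is limited). The gripper opens to 85 mm and grips with 20 to 120 N. Pads are 22 mm wide; open, the fingers measure 114 mm over their backs; the gripper's body (76 mm by 85 mm) begins 54 mm behind the grasp point. The pads swing forward as they close: fully open they stand 13 mm farther back than shut.
Start: joints at [56.488, 14.043, 89.255, -0, 76.702, -9.975], TCP at [0.26, 0.596, 0.208] pointing down, gripper open.
Joint ranges: [-179.41, 179.41], [-58.25, 129.5], [7.25, 145.43], [-54.29, 234.29], [11.92, 165.04], [-157.13, 157.13]. Speed limits (degrees/s): [147.25, 147.25, 180, 180, 180, 180].

## Interface

Orientations are given as a 3x3 rotation matrix whose columns are the frame's x, y, z axes.
In Python, from workcell import r, eyes gives the robot as it stands. Calls block until the motion is done:
- r.move_ptp(position, orientation): joint-space move of the TCP to a pose.
- r.move_linear(position, max_speed=0.15, attitude=None, until_force=None): straight line of the TCP; attitude=None keeps the orientation; max_speed is the mean speed in m/s. With until_force (N) it stops when the force on the tool has changed by that much, and returns True; else False.
- r.goto_joints(angles): joint-space move.
- r.set_gripper(opening): finger opening in m; the grip force is fixed at half the most; returns when the fingers have stopped.
- r.pause(seconds).
- r.solve_ik(position, orientation): joint angles nearest the present ones, or None.
- eyes.get_image(name): name is "scene" or "top" or "wrist"; returns a dict with "frame" (420x560x3 uint8, red, green, blue), "intrinsics" (3x3 intrinsics, pixels), "dist" ([k1, k2, p1, p2, k3] as OpenCV has them; the pictures are not rectified), "pose" (4x4, takes a point from camera to world coordinates). Camera axes: x right, y up, looking along -z (the intrinsics and any distortion apply to the point x, -y, -z); pixel columns grow to the right and rows downward; lengths in m; the calibration is good to about 2 mm. A picture is of the moment at which its call begins. There is no depth.
A pose or a line that the arm cannot do raises r.IKError and nothing moves.
- r.finish_job(): hands the job in; it is judged then, once.
Trained networks look in a picture, given as the dict that the camera call returned (one of the last four; its "shot" number tells which), for a name from the list of things; names that differ only in an ending like _2 or _b are one class to them, and where a whole thing is asked for, a point or a joint stands for the part that bears it (a point fixed in the world has none). Each returns a list of dicts, best first, with "confidence" (0 to 1); they miss things now and then, are a little off and sometimes report something else, mostly with a low value. They report only what shows in the picture. A call takes as long as a camera call. They do not tell look-alikes from the thing itself.
- eyes.silhouettes(picture, target): "mask" (420x560 bool, what is visible of it) and "extent" ([centre column, centre row, width, height] in pixels, round what is visible of it).
Readings, each from a call of its own:
- r.get_time(): time.
- r.get_qpos(): joint angles.
- r.get_dq(): joint speeds.
- r.get_joint_efforts(): joint torques, N m.
- r.get_position(): TCP position.
- r.get_tcp_rot(): TCP orientation.
- r.get_force(): force on the tool from outside, world axes, zero at the start.
- r.get_moment(): the same for the moment, N m.
- r.get_opening(): finger opening in m.
- r.get_grip_force(): force on a finger pad.
Only numpy, scipy, OpenCV 4.12 (cv2) and the standard library are available. Lean on these libraries where they do the work, as an engineer would, in place of code of your own. Each camera call takes 0.05 s, during which the arm holds its last target. There are 200 camera calls.

## Task

Get the small pale striped board ready for cutting: tip the rocker catch on the board stop open by pressing its black rear pad until it snaps over, slide the board along the worktop under the raised foot until its long side lies flush against the wooden fence, then press the red front pad until the catch snaps over and its rubber foot clamps the board. Leave the board flat and tight against the fence, and do not shove or knock over the jar or the tin.

Things in the scene. Friction and masses are not known exactly. Their poses are not given: they have to be found in the camera images.
- board_stop: Fixed stop: wooden fence 240 (x) x 30 (y) x 34 mm high on the front of a steel base plate 170 x 105 x 8 mm; two steel cheeks 74 mm high at mid fence carry the catch's pivot (along x, at y 18, z 62 mm). Origin: on the worktop, middle of the fence's front face, which is the plane y = 0. x runs along the fence, y back through it: the board comes from the -y side, moving along +y.
- catch (a joint): Angle (rad) of the rocker catch, a 156 mm seesaw bar. 0: level, dead centre. +: red front pad and foot down; -: black rear pad down, foot up. Stops at +-0.28. An over-centre spring (at most 0.44 N m, 7 N on a pad) snaps it on past 0 and it stays. Starts shut, near +0.28: foot 16 mm above the worktop, barring the board; 46 mm when open. On the board it reads about +0.14.
- red_pad (a point): Centre of the top face of the red front pad, 46 (x) x 44 (y) mm, 60 mm from the pivot on the -y side, above the board's end; 83 mm high when level, about 16 mm up or down from that at the stops. The black rubber foot (22 mm across) hangs below it. Moves with the catch.
- black_pad (a point): Centre of the top face of the black rear pad, 46 x 44 mm, 60 mm from the pivot on the +y side; 83 mm high when level, about 16 mm up or down from that at the stops. Moves with the catch.
- board: Loose small cutting board of pale wood with two dark stripes, 240 (x) x 170 (y) x 22 mm high, 0.4 to 0.8 kg, flat on the worktop. Origin: centre of its underside; its long +y side faces the fence. It starts with that side's middle 7 to 13 cm short of the fence, turned up to 0.2 rad from square to it. (The larger brown board with lemon and tomato is a fixed bystander.)
- board_corner_near (a point): Point on the board's leading (+y) long side face, 100 mm to the -x side of its middle, half way up the face.
- board_corner_far (a point): Point on the board's leading (+y) long side face, 100 mm to the +x side of its middle, half way up the face.
- jar: Small glass jar with a white and red lid, 68 mm across, 84 mm high, loose bystander. Origin: centre of its underside.
- tin: Green food tin, 57 mm across, 72 mm high, loose bystander. Origin: centre of its underside.
Mind the look-alikes: they are no part of the job. There is more than one size of the board_stop; the job needs the larger.

How it is judged:
By the outcome, as a careful person would: the job done as asked, in the order asked, and still so for the second after the job is handed in, with the robot touching nothing.
It also fails if it takes over 54 s, if anything falls off the work surface, if the arm or the gripper's body presses on something with over 40 N, if the wrist force passes 120 N, or if a joint passes its speed limit or range.

## Working session

There is one attempt and no reset: what is moved stays moved. The work goes in short steps, each a Python script; the robot and the scene stay as the last script left them, time stands still between calls to the robot, and variables do not carry over. Pictures are saved under pics/ and viewed, at most 10 in all, crops included, and the job is handed in when it is done.

```bash
mkdir -p pics; ls; python3 - <<'E'
from workcell import r, eyes
import cv2,numpy as np
for n in ["scene","top"]:
    p=eyes.get_image(n); cv2.imwrite(f"pics/{n}0.png",p["frame"][:,:,::-1])
    print(n,p["intrinsics"].tolist(),p["dist"],np.round(p["pose"],3).tolist())
    for t in ["board_stop","red_pad","black_pad","board","jar","tin"]:
        for d in eyes.silhouettes(p,t): print(t,round(d["confidence"],2),np.round(d["extent"]),d["mask"].sum())
print(r.get_time())
E
```

```text
pics
scene [[415.10860468320124, 0.0, 281.51397168775713], [0.0, 415.10860468320124, 208.8475143580706], [0.0, 0.0, 1.0]] [0.03155361 0.         0.         0.         0.        ] [[0.753, 0.482, -0.449, -0.076], [-0.658, 0.559, -0.504, -0.644], [0.009, 0.675, 0.738, 1.057], [0.0, 0.0, 0.0, 1.0]]
board_stop 0.72 [368. 296.  57.  50.] 1230
board_stop 0.61 [244. 204.  67.  57.] 1746
red_pad 0.96 [250. 198.  42.  36.] 516
red_pad 0.83 [373. 288.  38.  28.] 401
black_pad 0.83 [248. 199.  43.  36.] 562
black_pad 0.64 [374. 288.  39.  29.] 435
board 0.89 [296. 247.  94.  78.] 3490
jar 0.96 [226. 151.  24.  25.] 389
tin 0.77 [182. 185.  18.  19.] 344
top [[477.3307486191833, 0.0, 287.17714939129246], [0.0, 477.3307486191833, 202.7066739381216], [0.0, 0.0, 1.0]] [-0.08809327  0.          0.          0.          0.        ] [[-0.021, 0.977, -0.212, 0.243], [-1.0, -0.022, -0.0, 0.015], [-0.005, 0.211, 0.977, 1.323], [0.0, 0.0, 0.0, 1.0]]
board_stop 0.95 [416. 199.  51.  60.] 1608
board_stop 0.92 [242. 225.  67.  87.] 2913
red_pad 0.71 [241. 220.  62.  28.] 980
red_pad 0.7 [419. 195.  42.  21.] 401
black_pad 0.92 [240. 221.  63.  27.] 925
black_pad 0.6 [420. 197.  42.  22.] 437
board 0.75 [323. 214.  71.  90.] 5210
jar 0.84 [147. 186.  26.  31.] 623
tin 0.88 [158. 262.  27.  22.] 481
0.7
```

```bash
python3 - <<'E'
import cv2
a=cv2.imread("pics/top0.png")[120:300,110:480]; cv2.imwrite("pics/top0c.png",cv2.resize(a,(800,389),interpolation=cv2.INTER_CUBIC))
E
```

```text
(no output)
```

View pics/top0c.png

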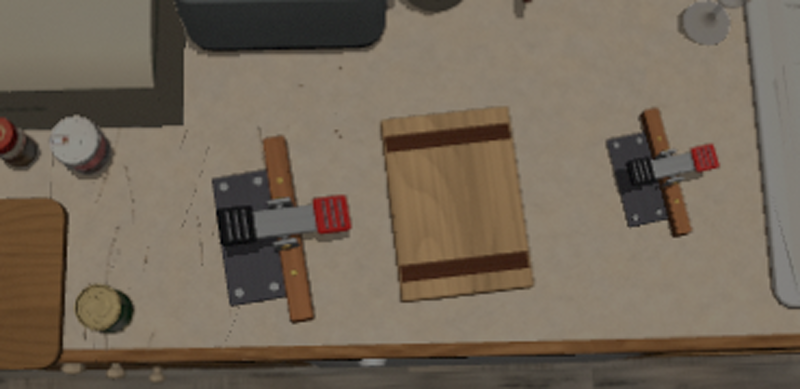

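View pics/scene0.png

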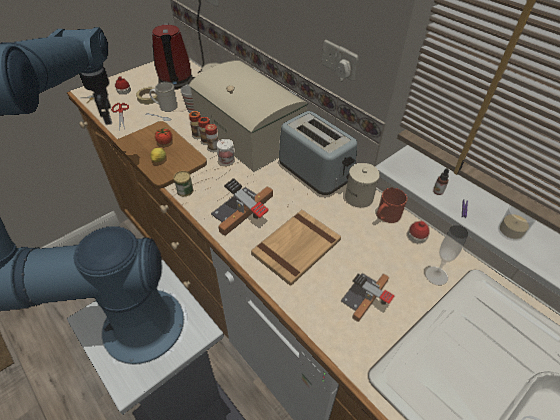

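The top crop shows the large stop on the left (fence front from about (285,136) to (313,318), red pad at (332,213), black pad at (236,225)). The board is in the middle, with corners (381,122), (507,107), (532,286) and (402,300). The small stop on the right is the look-alike. The jar (80,145) and tin (103,308) are well to the left.

```bash
cat > h.py <<'E'
import numpy as np,cv2
from workcell import r, eyes
def to_world(p,uv,z):
    n=cv2.undistortPoints(np.array(uv,float).reshape(-1,1,2),p["intrinsics"],np.array(p["dist"],float))[:,0]
    T=np.array(p["pose"]); d=np.c_[n[:,0],-n[:,1],-np.ones(len(n))]@T[:3,:3].T
    return T[:3,3]+d*((z-T[2,3])/d[:,2])[:,None]
E
python3 - <<'E'
from h import *
np.set_printoptions(precision=4,suppress=True)
p=eyes.get_image("top")
c=lambda L:[(110+u/2.162-.5,120+v/2.162-.5) for u,v in L]
print("board",to_world(p,c([(381,122),(507,107),(532,286),(402,300)]),.022)[:,:2])
print("fence front,back",to_world(p,c([(285,136),(313,318),(263,138),(290,321)]),.034)[:,:2])
print("red",to_world(p,c([(332,213)]),.067),"black",to_world(p,c([(236,225)]),.099))
print("jar tin",to_world(p,c([(80,138),(100,308)]),.08))
m=max(eyes.silhouettes(p,"board"),key=lambda d:d["confidence"])["mask"].astype(np.uint8)
box=cv2.boxPoints(cv2.minAreaRect(cv2.findNonZero(m)));print("mask",to_world(p,box,.022)[:,:2])
print(r.get_tcp_rot(),r.get_position())
E
```

```text
board [[ 0.6016  0.0177]
 [ 0.6184 -0.1478]
 [ 0.3828 -0.1687]
 [ 0.369  -0.0039]]
fence front,back [[0.5824 0.142 ]
 [0.3478 0.1075]
 [0.5804 0.1705]
 [0.3446 0.1362]]
red [[0.474  0.0806 0.067 ]] black [[0.4559 0.1949 0.099 ]]
jar tin [[0.5739 0.3956 0.08  ]
 [0.3606 0.3626 0.08  ]]
mask [[ 0.6074  0.0225]
 [ 0.6266 -0.1565]
 [ 0.3793 -0.1745]
 [ 0.3619 -0.0022]]
[[-0.9168  0.3993  0.    ]
 [ 0.3993  0.9168  0.    ]
 [-0.      0.0001 -1.    ]] [0.2596 0.5959 0.2084]
```

```bash
cat >> h.py <<'E'
a=np.arctan2(.0345,.2346); XS=np.array([np.cos(a),np.sin(a),0]); YS=np.array([-np.sin(a),np.cos(a),0]); O=np.array([.4651,.1248,0])
R=np.c_[YS,XS,[0,0,-1]]
W=lambda x,y,z:O+x*XS+y*YS+np.array([0,0,z])
E
python3 - <<'E'
from h import *
np.set_printoptions(precision=4,suppress=True)
for q in [(0,.08,.2),(0,.08,.05),(0,-.32,.01),(0,-.18,.01)]: print(r.solve_ik(W(*q),R))
r.move_ptp(W(0,.03,.27),R); r.set_gripper(0.0)
p=eyes.get_image("wrist");cv2.imwrite("pics/w1.png",p["frame"][:,:,::-1]); np.savez("w1.npz",**{k:np.array(p[k]) for k in ["intrinsics","dist","pose"]})
# where the model puts features
T=np.linalg.inv(p["pose"])
for n,q in dict(f0=W(-.12,0,.034),f1=W(.12,0,.034),b0=W(-.12,.03,.034),b1=W(.12,.03,.034),red=W(0,-.042-.0058+.006,.067),black=W(0,.0815,.099)).items():
    c=T[:3,:3]@q+T[:3,3]; uv=cv2.projectPoints(np.array([[c[0],-c[1],-c[2]]]),np.zeros(3),np.zeros(3),p["intrinsics"],np.array(p["dist"],float))[0].ravel(); print(n,uv)
print(r.get_time(),r.get_qpos())
E
```

```text
[ 11.1275  -6.4326 111.6908  -0.      74.7418   2.7616]
[ 11.1275   5.7812 117.0571  -0.      57.1617   2.7616]
[-32.4405  15.9576 110.3333  -0.      53.7091 -40.8064]
[-19.361    9.8016 117.8783  -0.      52.3201 -27.7269]
f0 [199.6826 193.1282]
f1 [371.9032 193.1253]
b0 [197.8914 171.853 ]
b1 [373.6899 171.8495]
red [285.7872 229.9594]
black [285.7657 136.4092]
3.4 [  5.1361 -11.4137 108.7084  -0.0012  82.703   -3.2268]
```

View pics/w1.png

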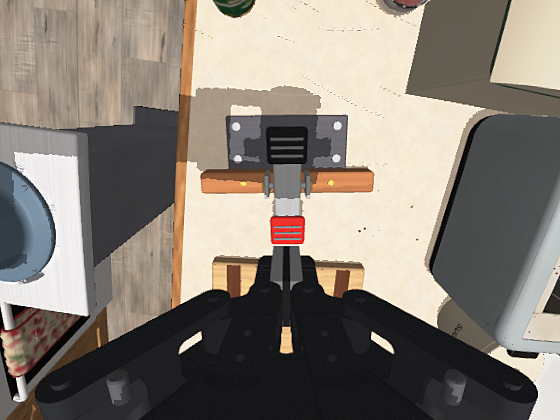

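The wrist view agrees with the model. The fence front ends lie at about (201,193) and (373,191), against a predicted 193. The black pad at (287,146) means its centre is at y≈0.07, as it should be when shut. The red pad is at (288,231).

```bash
python3 - <<'E'
from h import *
np.set_printoptions(precision=4,suppress=True)
r.move_ptp(W(0,.076,.135),R)
print(r.move_linear(W(0,.076,.055),.05,until_force=22),r.get_position(),r.get_force())
r.move_linear(W(0,.076,.15),.15)
r.move_ptp(W(0,.0,.27),R)
p=eyes.get_image("wrist");cv2.imwrite("pics/w2.png",p["frame"][80:300,160:420,::-1])
p=eyes.get_image("top");cv2.imwrite("pics/t2.png",p["frame"][:,:,::-1])
print(r.get_time())
E
```

```text
False [0.4541 0.1999 0.0551] [ 0.026   0.0175 -0.3459]
7.2833
```

View pics/w2.png

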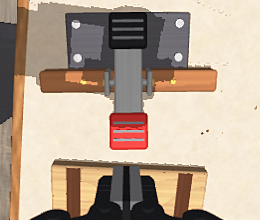

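```bash
python3 - <<'E'
from h import *
np.set_printoptions(precision=4,suppress=True)
p=eyes.get_image("wrist");T=np.linalg.inv(p["pose"])
def pr(q):
    c=T[:3,:3]@q+T[:3,3]; return cv2.projectPoints(np.array([[c[0],-c[1],-c[2]]]),np.zeros(3),np.zeros(3),p["intrinsics"],np.array(p["dist"],float))[0].ravel()
for th in(.28,0,-.28):
    c,s=np.cos(th),np.sin(th)
    for n,l in(("red",-.06),("black",.06)): print(th,n,[pr(W(x,.018+l*c-.021*s,.062+l*s+.021*c)) for x in(-.023,.023)])
print(r.get_opening(),r.get_position())
E
```

```text
0.28 red [array([269.7472, 212.0011]), array([305.3086, 212.0816])]
0.28 black [array([266.4873, 120.0801]), array([309.0834, 120.1257])]
0 red [array([268.9096, 213.7258]), array([306.169, 213.811])]
0 black [array([267.3135, 112.3766]), array([308.2591, 112.4163])]
-0.28 red [array([268.0077, 211.4133]), array([307.1139, 211.5015])]
-0.28 black [array([268.2231, 109.4384]), array([307.3286, 109.4748])]
-8.352383044166887e-05 [0.4638 0.1254 0.2673]
```

```bash
python3 - <<'E'
import cv2
a=cv2.imread("pics/t2.png")[150:290,180:380]; cv2.imwrite("pics/t2c.png",cv2.resize(a,(800,560),interpolation=cv2.INTER_CUBIC))
E
```

```text
(no output)
```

View pics/t2c.png

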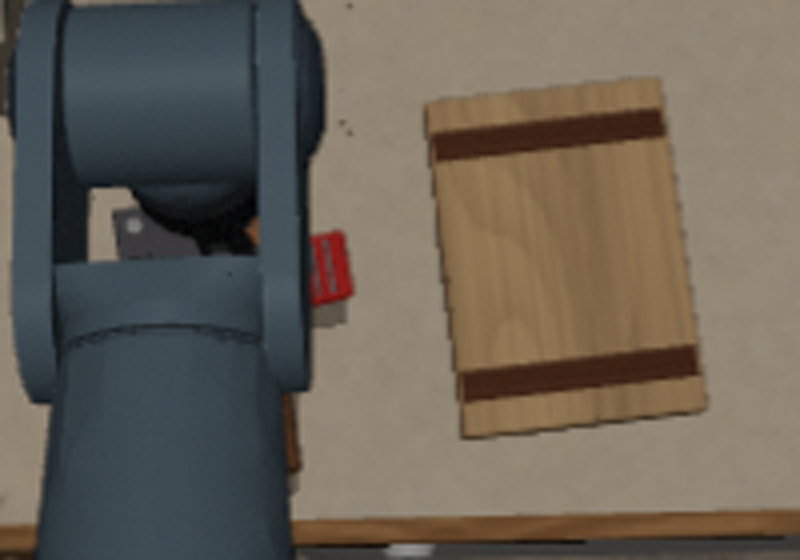

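The crop widths and rows match −0.28: the black pad is about 39 px wide at row 110 and the red pad is raised, so the catch is open. The board is untouched at (425–705, 80–438) in the top crop. Next I push the board with the fingers spread along the fence direction.

```bash
python3 - <<'E'
from h import *
np.set_printoptions(precision=4,suppress=True)
S=lambda:np.array([(r.get_position()-O)@XS,(r.get_position()-O)@YS,r.get_position()[2]])
r.move_ptp(W(-.003,-.328,.15),R); r.set_gripper(.085)
r.move_linear(W(-.003,-.328,.03),.15)
print(r.move_linear(W(-.003,-.328,-.014),.03,until_force=4),S())
z=r.get_position()[2]+.004
r.move_linear(W(-.003,-.328,z),.05)
print(r.move_linear(W(-.003,-.20,z),.07,until_force=15),S(),r.get_force())
print(r.move_linear(W(-.003,-.16,z),.03,until_force=15),S(),r.get_force(),r.get_moment())
print(r.get_time())
E
```

```text
False [-0.0029 -0.3281 -0.0138]
False [-0.0029 -0.2003 -0.0097] [-0.1877 -0.1653  0.0571]
False [-0.0029 -0.1602 -0.0097] [ 0.5761 -1.2105  0.0466] [-0.0503  0.0394  0.054 ]
15.7083
```

```bash
python3 - <<'E'
from h import *
p=eyes.get_image("top");a=p["frame"][130:290,180:380,::-1]
b=eyes.get_image("scene")["frame"][140:300,190:390,::-1]
cv2.imwrite("pics/t3.png",np.hstack([cv2.resize(x,(400,320),interpolation=cv2.INTER_CUBIC) for x in(a,b)]))
E
```

```text
(no output)
```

View pics/t3.png

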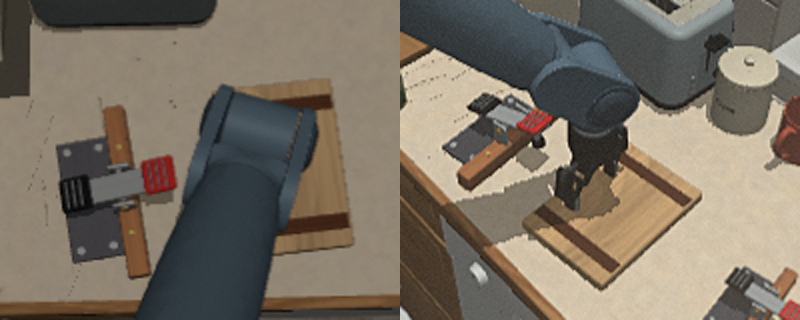

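The open fingers slid over the board. The board's right edge is still at columns 345–357, so it hasn't moved, which means the open tips sit well above the TCP. I'll find their real height by touching the worktop behind the board.

```bash
python3 - <<'E'
from h import *
np.set_printoptions(precision=4,suppress=True)
S=lambda:np.array([(r.get_position()-O)@XS,(r.get_position()-O)@YS,r.get_position()[2]])
r.move_linear(W(-.003,-.16,.03),.1)
r.move_linear(W(-.003,-.333,.03),.2)
r.move_linear(W(-.003,-.333,-.01),.1); print(r.get_opening())
print(r.move_linear(W(-.003,-.333,-.055),.03,until_force=4),S(),r.get_force())
print(r.get_time())
p=eyes.get_image("scene")["frame"][160:300,250:450,::-1]
cv2.imwrite("pics/s4.png",cv2.resize(p,(600,420),interpolation=cv2.INTER_CUBIC))
E
```

```text
0.08510053559447169
True [-0.0029 -0.333  -0.0359] [-3.5297  1.673   7.4886]
18.8333
```

View pics/s4.png

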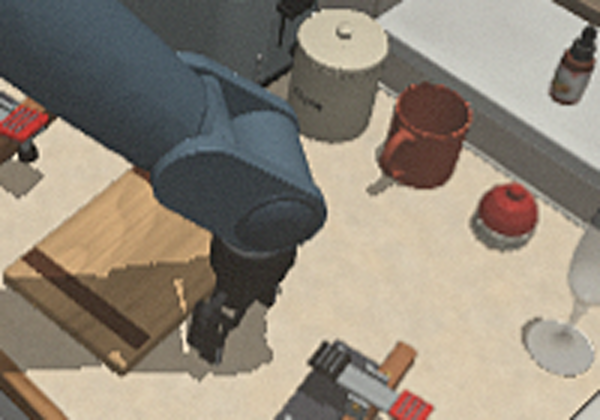

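The picture shows the fingertips on the worktop just behind the board, clear of it. So the open tips sit about 36 mm above the reported TCP, and I'll use that offset from here.

```bash
python3 - <<'E'
from h import *
np.set_printoptions(precision=4,suppress=True)
S=lambda:np.array([(r.get_position()-O)@XS,(r.get_position()-O)@YS,r.get_position()[2]])
z=-.030
r.move_linear(W(-.003,-.333,z),.05); print(r.get_force())
print(r.move_linear(W(-.003,-.23,z),.07,until_force=15),S(),r.get_force())
print(r.move_linear(W(-.003,-.15,z),.04,until_force=15),S(),r.get_force(),r.get_moment())
print(r.get_time())
p=eyes.get_image("top")["frame"][130:290,180:380,::-1]
b=eyes.get_image("scene")["frame"][140:300,190:390,::-1]
cv2.imwrite("pics/t5.png",np.hstack([cv2.resize(x,(400,320),interpolation=cv2.INTER_CUBIC) for x in(p,b)]))
E
```

```text
[-0.0952  0.2006 -0.0932]
False [-0.0029 -0.23   -0.0299] [ 0.6612 -1.183   0.5578]
True [-0.0012 -0.1816 -0.0293] [ 0.4541 -2.5317  0.8671] [-0.3643  0.0267  0.1525]
22.0167
```

View pics/t5.png

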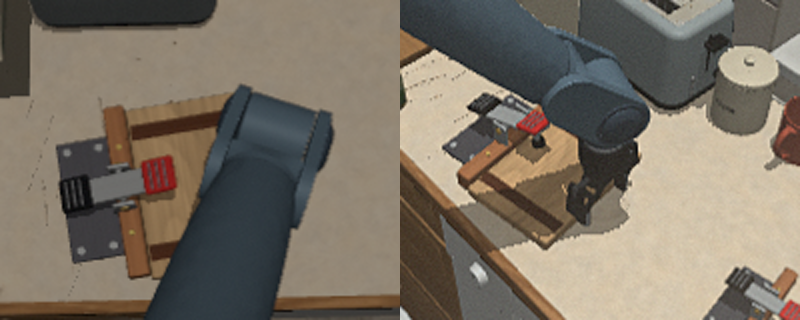

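The board now lies against the fence under the raised foot. I'll press once more slowly to seat it, back off, and check from the wrist camera.

```bash
python3 - <<'E'
from h import *
np.set_printoptions(precision=4,suppress=True)
S=lambda:np.array([(r.get_position()-O)@XS,(r.get_position()-O)@YS,r.get_position()[2]])
print(r.move_linear(W(-.001,-.170,-.030),.012,until_force=14),S(),r.get_force()); r.pause(.3); print(r.get_force(),S())
r.move_linear(W(-.001,-.225,-.030),.06)
r.move_linear(W(-.001,-.225,.12),.2)
r.move_ptp(W(0,-.10,.24),R)
r.set_gripper(0)
p=eyes.get_image("wrist");cv2.imwrite("pics/w6.png",cv2.resize(p["frame"][150:350,160:420,::-1],(780,600),interpolation=cv2.INTER_CUBIC))
T=np.linalg.inv(p["pose"])
for q in [W(-.12,0,.022),W(.12,0,.022),W(-.12,0,.034),W(.12,0,.034)]:
    c=T[:3,:3]@q+T[:3,3]; uv=cv2.projectPoints(np.array([[c[0],-c[1],-c[2]]]),np.zeros(3),np.zeros(3),p["intrinsics"],np.array(p["dist"],float))[0].ravel(); print((uv-[160,150])*3)
print(r.get_time())
E
```

```text
True [-0.0016 -0.1818 -0.0297] [-0.1532 -2.2997  2.5522]
[ 0.0395 -1.4147  0.5547] [-0.0017 -0.1818 -0.0298]
[  81.9602 -168.9628]
[ 672.5045 -168.9102]
[  72.3792 -170.9396]
[ 682.0648 -170.8855]
26.2167
```

View pics/w6.png

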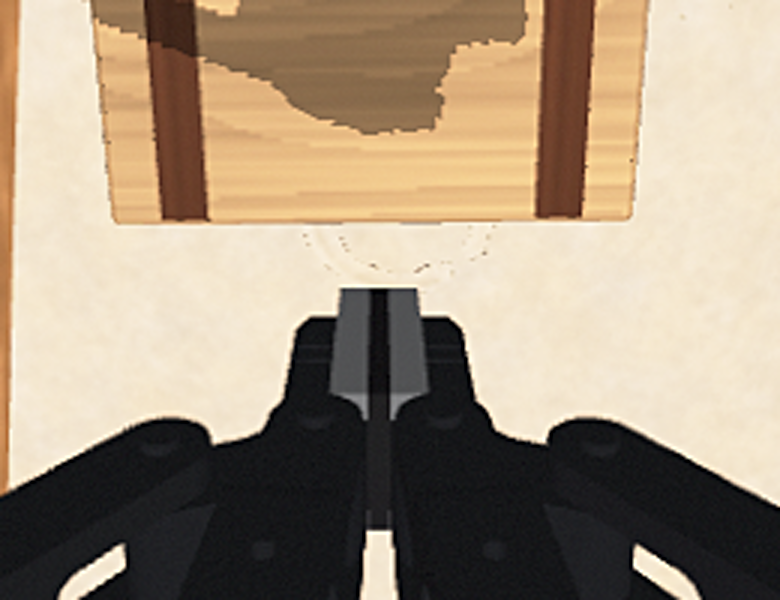

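The wrist crop shows the board's rear edge running from (115,221) to (632,218), so it is parallel to the fence within about 0.3°. I have one picture left, so I'll check the seam numerically and then press the red pad.

```bash
cat > seam.py <<'E'
from h import *
def seam():
    p=eyes.get_image("wrist"); T=np.linalg.inv(p["pose"]); f=p["frame"].astype(np.float32)
    ys=np.arange(-.012,.0125,.0015); print("y mm",np.round(ys*1000,1))
    for x in(-.11,-.09,-.06,.06,.09,.11):
        Q=np.array([W(x,y,.022) for y in ys])@T[:3,:3].T+T[:3,3]
        uv=cv2.projectPoints(Q*[1,-1,-1],np.zeros(3),np.zeros(3),p["intrinsics"],np.array(p["dist"],float))[0].astype(np.float32)
        print(x,cv2.remap(f,uv[:,:,0],uv[:,:,1],cv2.INTER_LINEAR)[:,0,:].sum(1).astype(int))
    return p
E
python3 - <<'E'
from seam import *
S=lambda:np.array([(r.get_position()-O)@XS,(r.get_position()-O)@YS,r.get_position()[2]])
r.move_ptp(W(0,-.042,.20),R); seam()
r.move_linear(W(0,-.042,.10),.15)
print(r.move_linear(W(0,-.042,.036),.04,until_force=18),S().round(4),r.get_force().round(2))
r.move_linear(W(0,-.042,.15),.12)
r.move_ptp(W(0,-.042,.24),R); p=seam()
cv2.imwrite("pics/w7.png",cv2.resize(p["frame"][60:330,150:430,::-1],(620,598),interpolation=cv2.INTER_CUBIC))
print(r.get_time())
E
```

```text
y mm [-12.  -10.5  -9.   -7.5  -6.   -4.5  -3.   -1.5  -0.    1.5   3.    4.5
   6.    7.5   9.   10.5  12. ]
-0.11 [344 359 369 357 340 325 316 235 226 276 283 287 288 282 283 289 287]
-0.09 [141 138 134 142 135 211 332 244 228 272 279 281 279 282 291 289 290]
-0.06 [434 317 330 334 324 355 493 343 365 429 443 442 446 459 446 523 609]
0.06 [381 384 374 360 341 361 528 477 349 359 409 402 392 417 450 469 436]
0.09 [216 213 214 213 216 207 322 536 359 340 419 425 411 407 415 441 470]
0.11 [569 583 576 575 592 587 563 520 351 332 420 433 423 418 421 442 468]
True [ 0.0004 -0.0422  0.0531] [-3.04 -0.34  8.28]
y mm [-12.  -10.5  -9.   -7.5  -6.   -4.5  -3.   -1.5  -0.    1.5   3.    4.5
   6.    7.5   9.   10.5  12. ]
-0.11 [344 366 373 357 341 325 316 254 217 269 285 284 285 284 288 287 288]
-0.09 [141 134 138 136 129 208 337 252 213 264 279 282 284 283 286 294 287]
-0.06 [538 550 559 478 425 424 388 311 335 427 449 443 452 459 442 508 614]
0.06 [376 384 374 364 357 341 324 392 346 336 391 412 396 416 451 446 440]
0.09 [210 210 209 207 206 192 295 455 347 334 413 426 414 410 417 443 467]
0.11 [571 583 577 577 595 592 570 509 358 342 414 435 426 420 426 443 468]
30.0417
```

View pics/w7.png

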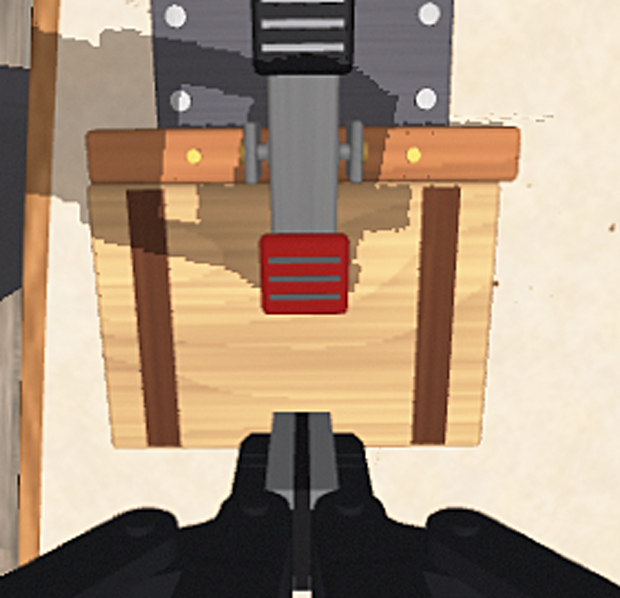

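The picture shows the red pad at (304,273), now smaller than the black pad at (303,35), so the front is down. The board sits against the fence with an even seam at row 183. The press stopped at 18 N with the tip near 76 mm, as it should with the foot on the board. The seam readings before and after the press agree, so the board did not move.

```bash
python3 -c "
from workcell import r
print(r.finish_job(), r.get_time())"
```

```text
the job is handed in; nothing more can be done
the job is handed in; nothing more can be done
```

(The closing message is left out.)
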